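Fetch the spirit level from the tool cabinet door

TASK

The joiner needs the spirit level that is kept on the inside of the tool cabinet's door: swing the door wide open and lift the level up off its two brackets until the whole of it is above the top edge of the door. Hold it there level and still for about three seconds, touching nothing but your gripper, and finish while still holding it, with the door left open. Leave the other things in the place where they are.

Things in the scene. Friction and masses are not known exactly. Their poses are not given: they have to be found in the camera images.
- cabinet: Plywood tool cabinet standing fixed on the bench, right of the robot: 340 mm wide, 200 mm deep, 270 mm high, 12 mm roof and walls. Origin: centre of its underside. x axis from its front to its back (the door is on its -x face), y axis along its width towards the hinge side, z up.
- cabinet_door (a joint): Door angle in rad: 0 shut (the start), grows as it swings out (clockwise seen from above), stop at 1.8. No latch; slightly stiff (0.12 N m), stays where left. Panel 18 mm thick, 340 mm wide, 1 kg, its top edge 266 mm above the bench. From about 1.0 rad the level on its inside is out from under the cabinet's roof; 1.15 to 1.3 gives good room.
- door_hinge (a point): Point on the vertical hinge axis, in the door's mid-plane, 238 mm above the bench. Its axes turn with the door: -y from the hinge along the door to the free edge, +x out of its inner face (at 0 rad they equal the cabinet's axes).
- door_handle (a point): Steel D-handle on the door's outer face near the free edge: an upright 12 mm round bar, 126 to 258 mm above the bench, centre line 46 mm from the door's mid-plane, 310 mm from the hinge along the door, with a 12 mm leg to the door at each end. This point is on the bar's centre line 20 mm below its top. Axes as door_hinge: fingers come from above and close along y.
- door_brackets (a point): Two U-shaped steel brackets on the door's inner face, each 24 mm wide, 140 mm between centres along the door, with 16 mm high lips 4 mm clear of the level on both sides. This point is midway between them where the level's underside rests: 198 mm above the bench, 58 mm from the door's mid-plane, 170 mm along the door from the hinge. Axes as door_hinge.
- level: Aluminium spirit level, 230 mm long, 25 thick, 50 high, about 0.3 kg, black end caps. Origin: middle of its underside; y along its length, x through its thickness, z up. Stands loose on edge in the brackets, along the door, 36 mm clear of its inner face, top 18 mm below the door's top edge; rides along as the door swings. Grip it across its thickness from above, at its middle.
- glue_bottle: White glue bottle, 60 mm across, 170 mm high, standing on the bench. Origin: centre of its underside. To be left alone.
- sanding_block: Wooden sanding block with cork sole, 110 x 65 x 37 mm, lying on the bench. Origin: centre of its underside. To be left alone.
- mallet: Wooden mallet lying on the bench: head 75 x 130 x 60 mm, handle 25 mm thick reaching 250 mm out along its -x axis. Origin: underside of the head's centre. To be left alone.
- tape_roll: Roll of brown paper tape, 100 mm across, 36 mm high, lying on the cabinet's roof near the back and hinge side. Origin: centre of its underside. To be left alone.

How it is judged (in metres and radians):
On the way, in this order (a step that is already met when the one before it is completed fails the run):
1. the cabinet door is swung open, at least 0.95 rad, with the level still resting in its brackets (value of joint cabinet_door above 0.95 rad and distance between level and door_brackets below 0.03 m), for 0.2 s.
2. the level is held in the gripper above the door's top edge, level and steady, for 2 seconds (height (world z) of level above 0.262 m and angle between level's own z axis and vertical below 0.087 rad and linear speed of level below 0.02 m/s and angular speed of level below 0.12 rad/s and contact force between the fingers and level above 2 N and contact force between level and cabinet below 0.2 N and value of joint cabinet_door above 0.95 rad), for 2 s.
At the end, for the whole second after the job is handed in: The spirit level is gripped by the fingers alone with its underside above the door's top edge (more than 262 mm above the bench), its upright axis within 5 degrees of vertical, moving slower than 20 mm/s and 0.12 rad/s, not touching the cabinet or its door; the door stands open by at least 0.95 rad (all of step 2); the arm keeps its last pose, push and grip.
It fails at once if a bystander is shifted by more than 30 mm (distance of any of glue_bottle, sanding_block, mallet, tape_roll from where it was at the start of the episode above 0.03 m).
It fails at once if the level falls off its brackets or out of the grip (height (world z) of level below 0.15 m).
It fails at once if the level is tipped over by more than 30 degrees (angle between level's own z axis and vertical above 0.52 rad).
It also fails if it takes over 58 s, if anything falls off the work surface, if the arm or the gripper's body presses on something with over 40 N, if the wrist force passes 120 N, or if a joint passes its speed limit or range.

ROBOT

A 7-joint arm with a two-finger parallel gripper is mounted at the origin on the work surface. World frame = base frame: x ahead of the robot, y to its left, z up, the work surface at z = 0. Lengths are in m, angles in degrees, forces in N, time in s.
With the tool pointing down it reaches from about 0.35 to 0.9 m from the base axis. Payload 8.1 kg.
Tool frame: the origin (TCP) lies between the finger pads; the fingertips stand 17 mm ahead of it and the grasp point (between the pads) lies 2 mm behind it (tips_ahead is the z of the fingertips in the tool frame, in m); z points along the fingers, y is the direction in which the jaws open and shut (so a half turn about z gives the same grasp; the last joint's range is limited). The gripper opens to 92 mm and grips with 3 to 60 N. Pads are 19 mm wide; open, the fingers measure 130 mm over their backs; the gripper's body (75 mm by 190 mm) begins 47 mm behind the grasp point.
Start: joints at [62.246, 24.895, 1.432, 90.138, -0.665, 64.973, -4.303], TCP at [0.233, -0.58, 0.216] pointing down, gripper open.
Joint ranges: [-149.89, 149.89], [-25.12, 119.58], [-72.63, 75.52], [4.76, 147.25], [-75.54, 255.54], [6.69, 114.76], [-157.13, 157.13]. Speed limits (degrees/s): [127.2, 127.2, 172.46, 172.46, 180, 180, 180].

INTERFACE

Orientations are given as a 3x3 rotation matrix whose columns are the frame's x, y, z axes.
In Python, from rig import get_obs, grab_frame, camera_params, hand_in, tips_ahead gives the robot as it stands.
- The arm moves only by the shell command python3 -m creep 'ROWS'. ROWS is JSON, a list of rows, each a list of 3 entries, a list of its own where there are three numbers: the opening, from 0 (shut) to 1 (fully open), then the shift along the world's x, y, z in mm, then the turn, a rotation vector about the world's x, y, z in degrees. A call has exactly 8 rows; each row is the pose to reach, as a shift and turn from the pose commanded when the call began; what a row does not reach only later rows make up. A row lasts 1/12 s, in which the tool goes at most 41.7 mm and 7.16 degrees, less where a joint would pass 70% of its speed; a pose out of reach is approached as far as the arm can. A call with a gripper value outside its range is refused whole. The fingers move at their own pace and stop on an object; the grip force is fixed at half the most. Time passes only in rows, so rows that repeat a pose let the fingers close, or fill a call up. It gives the time, the measured TCP pose, the force and the opening at its end, in the units of the state.
- get_obs(): the state, without advancing time (a new reading comes with each control period).
- grab_frame(name): name is "scene" or "top" or "wrist"; returns (picture, depth): 384x512x3 uint8, red, green, blue; 384x512 float32, m along the optical axis (not along the pixel's ray), 0 where there is no reading.
- camera_params(name): a dict with "fx", "fy", "cx", "cy" (pixels), "k1" (the pictures are not rectified: a ray, as slopes to the right and down, at radius r is drawn at 1 + k1 r^2 times it, then the intrinsics apply), "R" (3x3) and "t" (3): a world point X has camera coordinates R X + t. Camera axes: x right, y down, z forward; pixel columns grow to the right and rows downward; lengths in m; the calibration is good to about 2 mm. A picture is of the moment at which its call begins: read the wrist's pose just before it. camera_params takes no time and is no camera call; for the wrist camera it gives the pose at the moment of the call.
- hand_in(): hands the job in, once; it reports no verdict.
The state is a dict: "clock": time; "joint_positions": joint angles; "dq": joint speeds; "effort": joint torques, N m; "ee_pos": TCP position; "ee_rot": TCP orientation; "contact_force": force on the tool from outside, world axes, zero at the start; "wrist_torque": the same for the moment, N m; "grip_width": finger opening in m.
Only numpy, scipy, OpenCV 4.12 (cv2) and the standard library are available. Lean on these libraries where they do the work, as an engineer would, in place of code of your own. Each camera call takes 0.05 s, during which the arm holds its last target.

## Working session

There is one attempt and no reset: what is moved stays moved. The work goes in short steps, Python scripts to look and compute and a shell command to move; the robot and the scene stay as the last step left them, time stands still between calls to the robot, and variables do not carry over. Pictures are saved under pics/ and viewed, and the job is handed in when it is done.

```bash
ls; mkdir -p pics; python3 - <<'E'
from rig import *
import cv2,json
o=get_obs();print({k:o[k] for k in('clock','ee_pos','ee_rot','grip_width','contact_force')},tips_ahead)
import numpy as np
for n in("scene","top"):
    im,d=grab_frame(n);cv2.imwrite(f"pics/{n}0.png",im[:,:,::-1]);np.savez(f"{n}0.npz",im=im,d=d)
    p=camera_params(n);print(p)
    json.dump({k:np.array(v).tolist() for k,v in p.items()},open(f"{n}0.json","w"))
E
```

```text
pics
{'clock': 0.0, 'ee_pos': array([ 0.23265985, -0.57953573,  0.21546604]), 'ee_rot': array([[ 9.27985035e-01,  3.72616829e-01, -6.88551053e-04],
       [ 3.72617442e-01, -9.27984043e-01,  1.36269942e-03],
       [-1.31199654e-04, -1.52113080e-03, -9.99998834e-01]]), 'grip_width': 0.09194529817346705, 'contact_force': array([-0.19502976, -0.45454652, -0.37037036])} 0.017
{'fx': 364.5715945278965, 'fy': 364.5715945278965, 'cx': 257.8604379296502, 'cy': 192.82175519180714, 'k1': 0.04011857754268241, 'R': array([[ 0.08331335,  0.99652115,  0.00211618],
       [ 0.85376044, -0.0702824 , -0.51590067],
       [-0.5139572 ,  0.04478813, -0.8566458 ]]), 't': array([-0.0960095 , -0.39125209,  1.65715152])}
{'fx': 363.82244562940065, 'fy': 363.82244562940065, 'cx': 257.1468878226203, 'cy': 188.14746420843298, 'k1': -0.018748854312337977, 'R': array([[ 0.01608048, -0.99985091,  0.00629162],
       [-0.98225052, -0.0169729 , -0.18680426],
       [ 0.1868832 , -0.00317605, -0.98237701]]), 't': array([0.03901267, 0.61152212, 1.33755108])}
```

View pics/scene0.png

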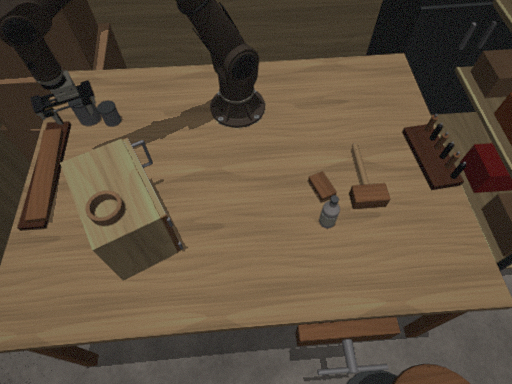

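View pics/top0.png

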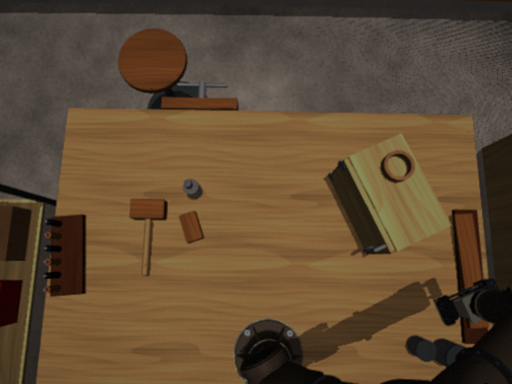

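```bash
cat > h.py <<'E'
import numpy as np,cv2,json
def cloud(d,p):
    h,w=d.shape
    K=np.array([[p['fx'],0,p['cx']],[0,p['fy'],p['cy']],[0,0,1.]])
    v,u=np.mgrid[:h,:w]
    r=cv2.undistortPoints(np.stack([u,v],-1).reshape(-1,1,2).astype(float),K,np.array([p['k1'],0,0,0.])).reshape(h,w,2)
    X=np.dstack([r[...,0]*d,r[...,1]*d,d])
    R=np.array(p['R']);t=np.array(p['t'])
    W=(X-t)@R
    W[d<=0]=np.nan
    return W
def proj(P,p):
    P=np.atleast_2d(np.asarray(P,float));R=np.array(p['R']);t=np.array(p['t'])
    K=np.array([[p['fx'],0,p['cx']],[0,p['fy'],p['cy']],[0,0,1.]])
    return cv2.projectPoints(P,cv2.Rodrigues(R)[0],t,K,np.array([p['k1'],0,0,0.]))[0].reshape(-1,2)
E
python3 - <<'E'
from h import *
for n in("scene","top"):
    z=np.load(n+"0.npz");p=json.load(open(n+"0.json"))
    W=cloud(z['d'],p)
    m=(abs(W[...,2]-.27)<.006)&(W[...,1]<-.25)
    nl,lab,st,_=cv2.connectedComponentsWithStats(m.astype(np.uint8))
    i=1+st[1:,4].argmax();q=W[lab==i]
    print(n,len(q),q[:,2].mean())
    r=cv2.minAreaRect((q[:,:2]*1000).astype(np.float32));print(r,cv2.boxPoints(r))
    # door band
    m=(W[...,2]>.235)&(W[...,2]<.272)&(W[...,1]<-.1)&(lab!=i)
    q=W[m];print(len(q),np.nanmin(q,0),np.nanmax(q,0))
    m=(W[...,2]>.15)&(W[...,1]<-.15)
    v,u=np.where(m);print(u.min(),u.max(),v.min(),v.max())
    im=z['im'][:,:,::-1]
    c=im[115:285,40:220] if n=="scene" else im[120:270,310:470]
    cv2.imwrite(f"pics/{n}0c.png",cv2.resize(c,None,fx=3.4,fy=3.4,interpolation=cv2.INTER_CUBIC))
E
```

```text
scene 5785 0.26946926753361244
((570.0675048828125, -400.41888427734375), (344.96026611328125, 218.37289428710938), 24.926599502563477) [[ 367.63678 -374.09625]
 [ 459.67157 -572.1274 ]
 [ 772.4982  -426.74152]
 [ 680.46344 -228.71039]]
1007 [-0.42278334 -0.74294296  0.23505904] [ 0.77005418 -0.22390437  0.27199014]
0 183 0 264
top 5768 0.2692520195088532
((567.9118041992188, -401.56005859375), (340.2357482910156, 224.65341186523438), 25.710491180419922) [[ 365.90598 -374.1552 ]
 [ 463.36606 -576.5674 ]
 [ 769.9176  -428.9649 ]
 [ 672.4575  -226.55273]]
850 [ 0.25064471 -0.62999747  0.23505692] [ 0.74497964 -0.2287276   0.27198936]
336 511 134 383
```

View pics/scene0c.png

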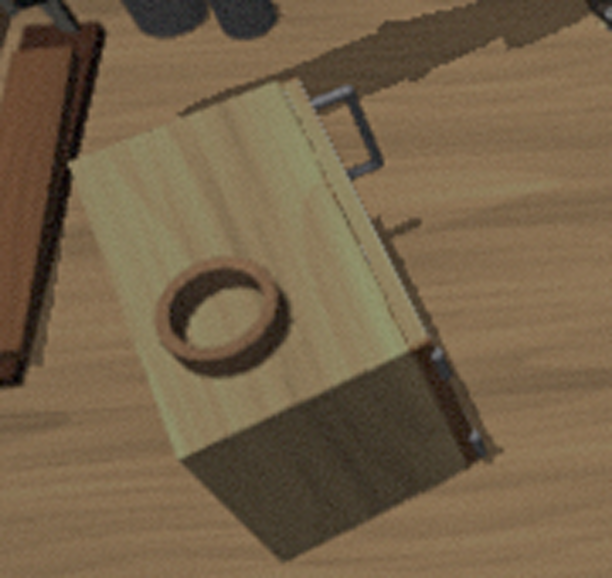

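View pics/top0c.png

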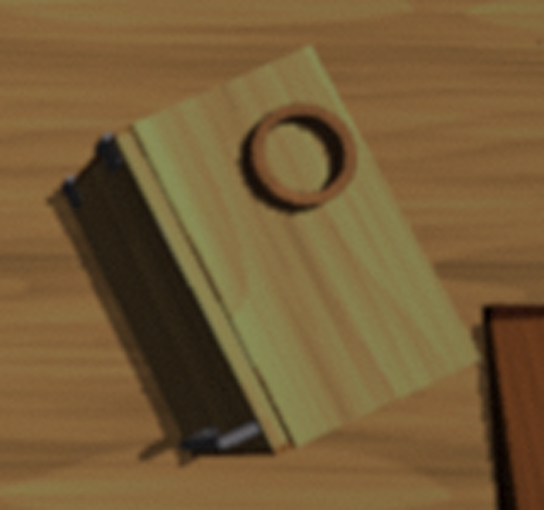

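```bash
cat >> h.py <<'E'
def model(c=(.569,-.401),a=25.3):
    a=np.radians(a);e=np.array([np.cos(a),np.sin(a)]);n=np.array([np.sin(a),-np.cos(a)])
    H=np.array(c)-n*.110+e*.170+n*.009
    return H,e,n
E
python3 - <<'E'
from h import *
H,e,n=model();print(H)
L=lambda x,y,z:np.r_[H+x*n+y*e,z]
P=[L(-.046,-.31,.258),L(-.046,-.31,.126),L(-.009,-.31,.258),L(-.009,0,.266),L(-.009,-.34,.266),L(.009,0,.266),L(.009,-.34,.266)]
for nme in("scene","top"):
    z=np.load(nme+"0.npz");p=json.load(open(nme+"0.json"))
    W=cloud(z['d'],p)
    im=cv2.resize(z['im'][:,:,::-1],None,fx=4,fy=4,interpolation=cv2.INTER_CUBIC)
    q=proj(P,p)
    print(q.round(1).tolist())
    for (u,v) in q: cv2.circle(im,(int(u*4+2),int(v*4+2)),3,(0,0,255),-1)
    lo=q.min(0)*4-60;hi=q.max(0)*4+60
    c=im[int(lo[1]):int(hi[1]),int(lo[0]):int(hi[0])];cv2.imwrite(f"pics/{nme}ov.png",c);print(c.shape)
    # handle pixels: in front of door, z>.1
    loc=(W[...,:2]-H);x=loc@n;y=loc@e
    m=(x<-.028)&(x>-.08)&(y<-.25)&(y>-.36)&(W[...,2]>.2)&(W[...,2]<.28)
    print(m.sum(),np.c_[x[m],y[m],W[m][:,2]].round(4)[:25].tolist())
    m=(abs(x)<.03)&(y<-.03)&(y>-.33)&(W[...,2]>.255)&(W[...,2]<.2675);print('doortop',m.sum(),np.percentile(x[m],[2,50,98]))
E
```

```text
[ 0.67953089 -0.23703683]
[[141.2, 139.9], [151.1, 163.0], [130.5, 144.2], [166.7, 214.8], [126.6, 136.5], [160.9, 217.6], [121.4, 138.6]]
(444, 301, 3)
60 [[-0.0453, -0.3099, 0.2579], [-0.0483, -0.3087, 0.2573], [-0.0512, -0.3084, 0.2559], [-0.0353, -0.3125, 0.256], [-0.038, -0.3084, 0.2587], [-0.0412, -0.3112, 0.2538], [-0.0438, -0.3062, 0.2575], [-0.047, -0.309, 0.2526], [-0.0496, -0.3034, 0.257], [-0.0308, -0.3085, 0.2578], [-0.0337, -0.3064, 0.2582], [-0.0366, -0.307, 0.2558], [-0.0395, -0.3047, 0.2565], [-0.0425, -0.305, 0.2543], [-0.0453, -0.3021, 0.2558], [-0.0481, -0.2997, 0.2567], [-0.0514, -0.3045, 0.2494], [-0.0294, -0.3057, 0.2564], [-0.0324, -0.3068, 0.2534], [-0.0351, -0.3021, 0.2568], [-0.0382, -0.3054, 0.2512], [-0.041, -0.3015, 0.2538], [-0.044, -0.3022, 0.2512], [-0.047, -0.3021, 0.2494], [-0.05, -0.3024, 0.2473]]
doortop 424 [-0.01856843  0.00077446  0.02444354]
[[374.7, 249.7], [362.7, 250.5], [385.0, 244.8], [341.8, 158.6], [390.3, 253.5], [346.7, 156.4], [395.3, 251.1]]
(508, 334, 3)
39 [[-0.0301, -0.3044, 0.2549], [-0.0369, -0.3047, 0.2533], [-0.0357, -0.3054, 0.2587], [-0.0318, -0.3071, 0.2556], [-0.0301, -0.308, 0.2594], [-0.0429, -0.3056, 0.2585], [-0.04, -0.3069, 0.2583], [-0.0372, -0.3082, 0.2589], [-0.0342, -0.3096, 0.2585], [-0.0316, -0.3108, 0.2595], [-0.0282, -0.3123, 0.258], [-0.0465, -0.3061, 0.2057], [-0.0458, -0.3066, 0.2137], [-0.0458, -0.3069, 0.224], [-0.0471, -0.3067, 0.2381], [-0.0484, -0.3064, 0.2523], [-0.0473, -0.3071, 0.2583], [-0.0436, -0.3087, 0.256], [-0.0408, -0.31, 0.2562], [-0.0377, -0.3114, 0.2557], [-0.0345, -0.3128, 0.2549], [-0.0328, -0.3137, 0.2587], [-0.0504, -0.3079, 0.2036], [-0.05, -0.3083, 0.2126], [-0.0504, -0.3084, 0.2243]]
doortop 642 [-0.01559622  0.00221575  0.02730499]
```

View pics/sceneov.png

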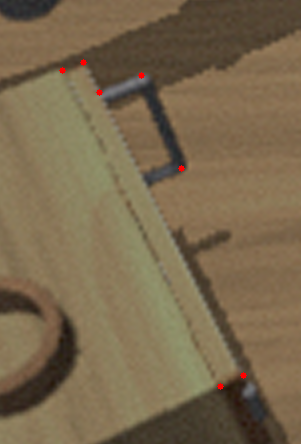

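View pics/topov.png

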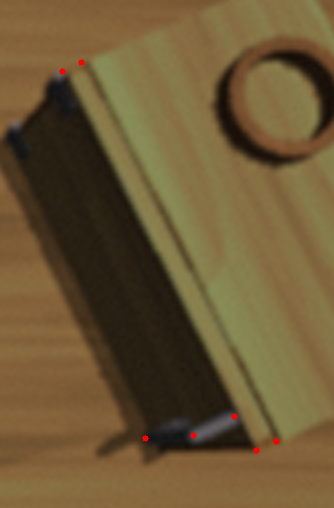

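```bash
python3 -m creep '[[0.5,[0,0,40],[0,0,4]],[0.5,[0,0,80],[0,0,10]],[0.5,[0,20,105],[0,0,17]],[0.5,[10,50,115],[0,0,24]],[0.5,[20,80,115],[0,0,31]],[0.5,[40,110,115],[0,0,38]],[0.5,[55,140,115],[0,0,45]],[0.5,[75,170,115],[0,0,50]]]'
```

```text
clock: 0.77
ee_pos: [0.3074, -0.4086, 0.3311]
ee_rot: [[0.306, 0.952, -0.001], [0.952, -0.306, -0.0], [-0.0, -0.001, -1.0]]
contact_force: [1.1, -1.0, 0.3]
grip_width: 0.0469
```

```bash
python3 -m creep '[[0.5,[20,20,0],[0,0,7]],[0.5,[35,40,0],[0,0,14]],[0.5,[50,60,0],[0,0,21]],[0.5,[65,75,0],[0,0,28]],[0.5,[75,83,0],[0,0,35]],[0.5,[75,83,0],[0,0,41]],[0.5,[75,83,0],[0,0,43.4]],[0.5,[75,83,0],[0,0,43.4]]]'; python3 - <<'E'
from rig import *
from h import *
o=get_obs();print(o['ee_pos'],o['ee_rot'],o['joint_positions'])
p=camera_params("wrist");im,d=grab_frame("wrist");cv2.imwrite("pics/w1.png",im[:,:,::-1])
W=cloud(d,p)
H,e,n=model();loc=W[...,:2]-H;x=loc@n;y=loc@e
m=(x<-.03)&(x>-.08)&(y<-.26)&(y>-.36)&(W[...,2]>.13)&(W[...,2]<.262)
print(m.sum(),np.c_[x[m],y[m],W[m][:,2]].round(4)[::max(1,m.sum()//25)].tolist())
E
```

```text
clock: 1.43
ee_pos: [0.3828, -0.3267, 0.3309]
ee_rot: [[-0.429, 0.903, -0.001], [0.903, 0.429, 0.0], [0.001, -0.0, -1.0]]
contact_force: [-0.4, -0.9, 0.8]
grip_width: 0.0457
[ 0.38280798 -0.32667747  0.33088602] [[-4.29314933e-01  9.03154673e-01 -5.70074493e-04]
 [ 9.03154602e-01  4.29315198e-01  4.74044452e-04]
 [ 6.72877107e-04 -3.11351040e-04 -9.99999725e-01]] [ 52.54107062  10.67549391 -21.66747513  94.60247216   4.04394235
  75.53744026  55.6243558 ]
587 [[-0.0486, -0.3104, 0.1305], [-0.0475, -0.3139, 0.1481], [-0.0481, -0.3078, 0.1612], [-0.0473, -0.3145, 0.1726], [-0.0487, -0.311, 0.1872], [-0.0477, -0.3077, 0.1919], [-0.0475, -0.3067, 0.1993], [-0.0477, -0.3067, 0.2078], [-0.048, -0.3077, 0.2165], [-0.0482, -0.3086, 0.2243], [-0.049, -0.3095, 0.2337], [-0.0487, -0.3104, 0.2388], [-0.0484, -0.3121, 0.2442], [-0.0471, -0.3147, 0.2458], [-0.0469, -0.3058, 0.2482], [-0.0472, -0.3085, 0.2546], [-0.0459, -0.311, 0.2561], [-0.0435, -0.3136, 0.2547], [-0.042, -0.305, 0.2528], [-0.041, -0.3076, 0.2553], [-0.0398, -0.3102, 0.257], [-0.0382, -0.3127, 0.2576], [-0.0351, -0.3155, 0.2542], [-0.0342, -0.3058, 0.2544], [-0.0326, -0.3085, 0.255], [-0.0315, -0.3102, 0.257]]
```

View pics/w1.png

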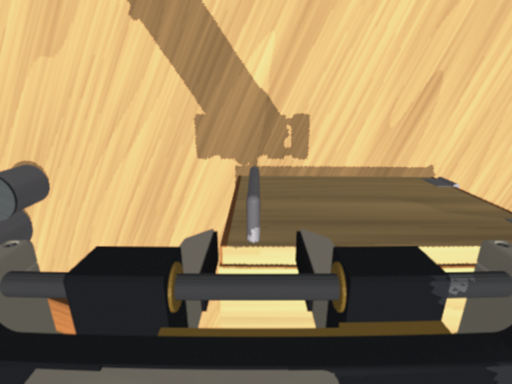

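```bash
python3 -m creep '[[0.5,[0,0,-30],[0,0,0]],[0.5,[-1,0,-60],[0,0,0]],[0.5,[-1,0,-85],[0,0,0]],[0.5,[-1,0,-95],[0,0,0]],[0,[-1,0,-95],[0,0,0]],[0,[-1,0,-95],[0,0,0]],[0,[-1,0,-95],[0,0,0]],[0,[-1,0,-95],[0,0,0]]]'; python3 - <<'E'
from rig import *
from h import *
im,d=grab_frame("wrist");cv2.imwrite("pics/w2.png",im[:,:,::-1])
o=get_obs();print(o['ee_pos'],o['contact_force'],o['grip_width'])
E
```

```text
clock: 2.15
ee_pos: [0.3828, -0.3276, 0.2378]
ee_rot: [[-0.427, 0.904, 0.002], [0.904, 0.427, -0.002], [-0.002, 0.001, -1.0]]
contact_force: [0.0, -1.1, 0.4]
grip_width: 0.0238
[ 0.38262221 -0.3275248   0.23767587] [0.25487107 0.59256102 0.71300833] 0.019747647813246668
```

View pics/w2.png

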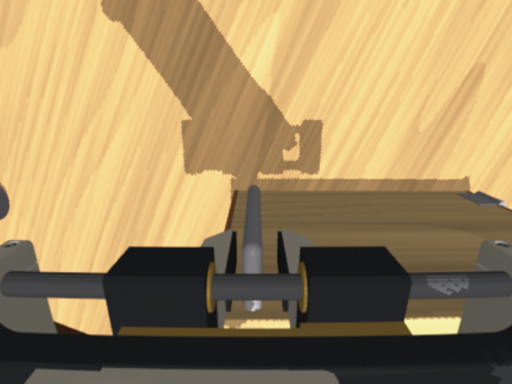

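```bash
python3 -m creep '[[0,[-1,-0.5,0],[0,0,0]],[0,[-1,-0.5,0],[0,0,0]],[0,[-1,-0.5,0],[0,0,0]],[0,[-1,-0.5,0],[0,0,0]],[0,[-1,-0.5,0],[0,0,0]],[0,[-1,-0.5,0],[0,0,0]],[0,[-1,-0.5,0],[0,0,0]],[0,[-1,-0.5,0],[0,0,0]]]'; python3 - <<'E'
from h import *
e=np.radians(25.3)
H,_,_=model()
H=H+.001*np.array([np.cos(e),np.sin(e)])
s=np.array([.382,-.3275])-H
print(H,np.hypot(*s))
for i in range(0,33):
    a=-1.22*i/32;R=np.array([[np.cos(a),-np.sin(a)],[np.sin(a),np.cos(a)]])
    if i%8==0:
        b=R@s
    print(i,((R@s-s)*1000).round(1),'from call',((R@s-lb)*1000).round(1) if i else '',round(np.degrees(a),2))
    if i%8==0: lb=b
E
```

```text
clock: 2.87
ee_pos: [0.3802, -0.3285, 0.2373]
ee_rot: [[-0.426, 0.905, -0.0], [0.905, 0.426, -0.002], [-0.001, -0.001, -1.0]]
contact_force: [-4.7, -0.9, 5.3]
grip_width: 0.0111
[ 0.68043497 -0.23660947] 0.3119687824488857
0 [0. 0.] from call  -0.0
1 [-3.2 11.4] from call [-3.2 11.4] -2.18
2 [-6.1 23. ] from call [-6.1 23. ] -4.37
3 [-8.4 34.7] from call [-8.4 34.7] -6.55
4 [-10.3  46.4] from call [-10.3  46.4] -8.74
5 [-11.8  58.2] from call [-11.8  58.2] -10.92
6 [-12.8  70. ] from call [-12.8  70. ] -13.11
7 [-13.4  81.9] from call [-13.4  81.9] -15.29
8 [-13.5  93.8] from call [-13.5  93.8] -17.48
9 [-13.2 105.7] from call [ 0.3 11.9] -19.66
10 [-12.4 117.6] from call [ 1.1 23.8] -21.84
11 [-11.1 129.4] from call [ 2.4 35.6] -24.03
12 [ -9.5 141.2] from call [ 4.1 47.4] -26.21
13 [ -7.3 152.9] from call [ 6.2 59.1] -28.4
14 [ -4.7 164.5] from call [ 8.8 70.7] -30.58
15 [ -1.7 176. ] from call [11.8 82.2] -32.77
16 [  1.8 187.4] from call [15.3 93.5] -34.95
17 [  5.6 198.6] from call [ 3.9 11.2] -37.13
18 [ 10.  209.7] from call [ 8.2 22.3] -39.32
19 [ 14.7 220.6] from call [12.9 33.2] -41.5
20 [ 19.9 231.3] from call [18.1 43.9] -43.69
21 [ 25.4 241.8] from call [23.7 54.5] -45.87
22 [ 31.4 252.1] from call [29.6 64.8] -48.06
23 [ 37.7 262.2] from call [35.9 74.8] -50.24
24 [ 44.4 272. ] from call [42.7 84.6] -52.43
25 [ 51.5 281.5] from call [7.1 9.6] -54.61
26 [ 58.9 290.8] from call [14.5 18.8] -56.79
27 [ 66.7 299.8] from call [22.3 27.8] -58.98
28 [ 74.9 308.5] from call [30.5 36.5] -61.16
29 [ 83.3 316.8] from call [38.9 44.8] -63.35
30 [ 92.1 324.9] from call [47.7 52.9] -65.53
31 [101.2 332.6] from call [56.8 60.6] -67.72
32 [110.5 339.9] from call [66.1 67.9] -69.9
```

```bash
python3 -m creep '[[0,[-2,6,0],[0,0,-1.1]],[0,[-3,11.5,0],[0,0,-2.2]],[0,[-6,23,0],[0,0,-4.4]],[0,[-8.5,34.5,0],[0,0,-6.6]],[0,[-10.5,46.5,0],[0,0,-8.8]],[0,[-12,58,0],[0,0,-11]],[0,[-13,70,0],[0,0,-13.2]],[0,[-13.5,82,0],[0,0,-15.3]]]'
```

```text
clock: 3.53
ee_pos: [0.3676, -0.2453, 0.2372]
ee_rot: [[-0.17, 0.985, 0.001], [0.985, 0.17, -0.001], [-0.002, 0.001, -1.0]]
contact_force: [-1.2, 0.4, 4.8]
grip_width: 0.0107
```

```bash
python3 -m creep '[[0,[0,12,0],[0,0,-2.2]],[0,[0.2,24,0],[0,0,-4.4]],[0,[1,35.7,0],[0,0,-6.6]],[0,[2.3,47.5,0],[0,0,-8.7]],[0,[4,59.3,0],[0,0,-10.9]],[0,[6.1,71,0],[0,0,-13.1]],[0,[8.7,82.6,0],[0,0,-15.3]],[0,[11.7,94.1,0],[0,0,-17.5]]]'; python3 -m creep '[[0,[3.5,11.4,0],[0,0,-2.2]],[0,[7.3,22.6,0],[0,0,-4.4]],[0,[11.7,33.7,0],[0,0,-6.6]],[0,[16.4,44.6,0],[0,0,-8.7]],[0,[21.6,55.3,0],[0,0,-10.9]],[0,[27.1,65.8,0],[0,0,-13.1]],[0,[33.1,76.1,0],[0,0,-15.3]],[0,[39.4,86.2,0],[0,0,-17.5]]]'
```

```text
clock: 4.2
ee_pos: [0.3805, -0.151, 0.2373]
ee_rot: [[0.133, 0.991, 0.004], [0.991, -0.133, -0.001], [-0.001, 0.004, -1.0]]
contact_force: [5.1, -1.6, -1.2]
grip_width: 0.0107
clock: 4.87
ee_pos: [0.4207, -0.0655, 0.2373]
ee_rot: [[0.426, 0.905, 0.005], [0.905, -0.426, -0.001], [0.001, 0.005, -1.0]]
contact_force: [7.1, -5.0, -2.6]
grip_width: 0.0109
```

Remaining: i=23 → 32, slowing at the end.

```bash
python3 -m creep '[[0,[6.7,9.8,0],[0,0,-2.2]],[0,[13.8,19.3,0],[0,0,-4.4]],[0,[21.2,28.6,0],[0,0,-6.6]],[0,[29,37.6,0],[0,0,-8.7]],[0,[37.2,46.3,0],[0,0,-10.9]],[0,[45.6,54.6,0],[0,0,-13.1]],[0,[54.4,62.7,0],[0,0,-15.3]],[0,[54.4,62.7,0],[0,0,-15.3]]]'; python3 - <<'E'
from rig import *
from h import *
for n in("scene","top"):
    im,d=grab_frame(n);cv2.imwrite(f"pics/{n}1.png",im[:,:,::-1]);np.savez(f"{n}1.npz",im=im,d=d)
    c=im[:,:,::-1][100:270,50:250] if n=="scene" else im[:,:,::-1][100:320,230:470]
    cv2.imwrite(f"pics/{n}1c.png",cv2.resize(c,None,fx=2.7,fy=2.7,interpolation=cv2.INTER_CUBIC))
E
```

```text
clock: 5.53
ee_pos: [0.4764, -0.0026, 0.2373]
ee_rot: [[0.649, 0.76, 0.006], [0.76, -0.649, -0.001], [0.003, 0.005, -1.0]]
contact_force: [6.8, -6.4, 1.2]
grip_width: 0.011
```

View pics/top1c.png

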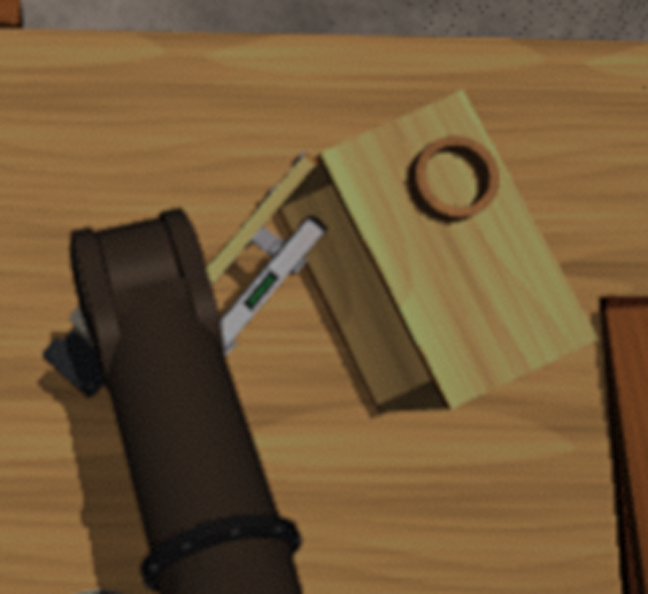

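View pics/scene1c.png

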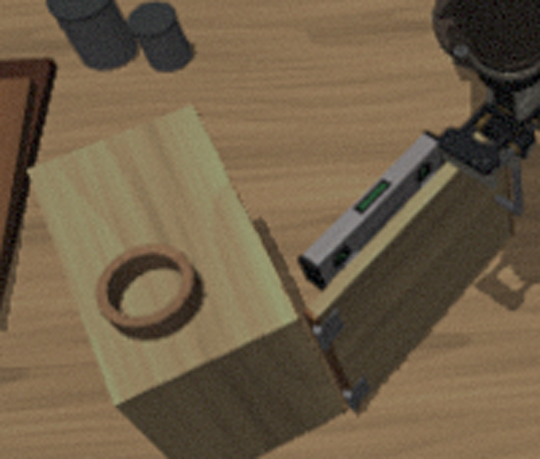

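```bash
python3 -m creep '[[0.4,[0,0,0],[0,0,0]],[0.4,[0,0,0],[0,0,0]],[0.4,[0,0,0],[0,0,0]],[0.4,[0,0,20],[0,0,0]],[0.5,[0,0,45],[0,0,0]],[0.5,[0,0,75],[0,0,0]],[0.5,[0,0,100],[0,0,5]],[0.5,[0,0,110],[0,0,11]]]'; python3 -m creep '[[0.5,[0,-10,0],[0,0,7]],[0.5,[5,-20,0],[0,0,14]],[0.5,[5,-30,0],[0,0,21]],[0.5,[5,-45,0],[0,0,28]],[0.5,[5,-60,0],[0,0,35]],[0.5,[5,-75,0],[0,0,42]],[0.5,[5,-85,0],[0,0,49]],[0.5,[5,-90,0],[0,0,56]]]'; python3 - <<'E'
from rig import *
from h import *
o=get_obs();print(o['ee_pos'],o['joint_positions'])
for n in("scene","top","wrist"):
    p=camera_params(n);im,d=grab_frame(n);cv2.imwrite(f"pics/{n}2.png",im[:,:,::-1]);np.savez(f"{n}2.npz",im=im,d=d);json.dump({k:np.array(v).tolist() for k,v in p.items()},open(f"{n}2.json","w"))
E
```

```text
clock: 6.3
ee_pos: [0.4737, -0.0017, 0.3498]
ee_rot: [[0.486, 0.874, 0.004], [0.874, -0.486, 0.0], [0.002, 0.004, -1.0]]
contact_force: [1.2, 0.4, -1.3]
grip_width: 0.0457
clock: 6.97
ee_pos: [0.4774, -0.0939, 0.3461]
ee_rot: [[-0.453, 0.892, -0.001], [0.892, 0.453, -0.0], [0.0, -0.001, -1.0]]
contact_force: [0.3, -0.1, -0.1]
grip_width: 0.0458
[ 0.47740962 -0.09387084  0.34608109] [ 33.60271223   9.96966697 -33.71094428  94.2571375    5.65890489
  77.5172511   25.9784572 ]
```

View pics/scene2.png

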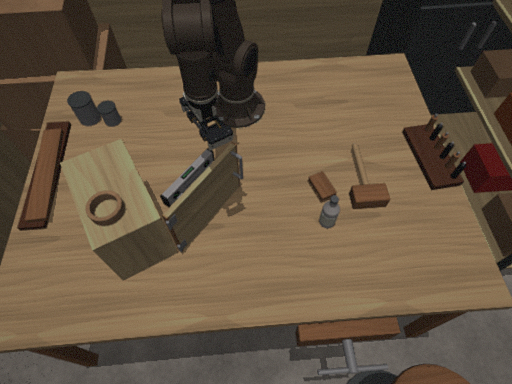

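View pics/wrist2.png

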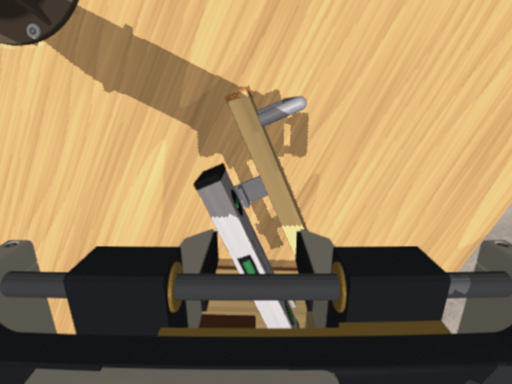

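```bash
python3 - <<'E'
from h import *
C=np.array([.5138,-.1704]);D=np.array([-.760,.649]);N=np.array([-.649,-.760])
for n in("scene","top","wrist"):
    z=np.load(n+"2.npz");p=json.load(open(n+"2.json"));W=cloud(z['d'],p)
    l=W[...,:2]-C;a=l@D;b=l@N
    m=(abs(W[...,2]-.248)<.006)&(abs(a)<.13)&(abs(b)<.03)
    q=W[m];print(n,m.sum(),'z',q[:,2].mean(),'along',np.percentile(a[m],[1,99]),'across',np.percentile(b[m],[2,50,98]))
    if m.sum()>30: print(np.degrees(np.arctan(np.polyfit(a[m],b[m],1)[0])),cv2.minAreaRect((q[:,:2]*1000).astype(np.float32)))
    m=(abs(W[...,2]-.266)<.005)&(a<.18)&(a>-.16)&(b>-.09)&(b<-.03)
    if m.sum()>30:print('door',m.sum(),np.percentile(b[m],[2,50,98]),np.percentile(a[m],[1,99]),np.degrees(np.arctan(np.polyfit(a[m],b[m],1)[0])))
E
```

```text
scene 513 z 0.24788700663373803 along [-0.11875631  0.10581897] across [-0.01126575  0.00025035  0.01411965]
0.3248935235834108 ((516.711669921875, -175.49183654785156), (28.706924438476562, 229.85118103027344), 50.20415115356445)
door 567 [-0.06595055 -0.05691755 -0.0468267 ] [-0.15731118  0.16398401] 0.46695825626859117
top 19 z 0.24791648280995485 along [0.10010088 0.11005823] across [-0.00473113  0.00411049  0.01662453]
door 228 [-0.060137   -0.05184187 -0.04263401] [-0.15760321  0.16649869] 0.3510521657721447
wrist 3437 z 0.24618511032758478 along [-0.07624464  0.10799935] across [-0.00801362  0.00354818  0.01630064]
0.5792784734491135 ((502.11834716796875, -165.97616577148438), (25.748645782470703, 193.937744140625), 49.786705017089844)
door 3377 [-0.06178616 -0.05285169 -0.04449371] [0.02148788 0.16529745] -0.3552250875621861
```

```bash
python3 -m creep '[[0.5,[5,-10,0],[0,0,5]],[0.5,[12,-25,0],[0,0,10]],[0.5,[20,-42,0],[0,0,15]],[0.5,[28,-60,0],[0,0,19]],[0.5,[35,-74,0],[0,0,23]],[0.5,[39,-83,0],[0,0,23]],[0.5,[39,-83,-15],[0,0,23]],[0.5,[39,-83,-30],[0,0,23]]]'; python3 - <<'E'
from rig import *
from h import *
o=get_obs();print(o['ee_pos'],o['ee_rot'].round(4))
p=camera_params("wrist");im,d=grab_frame("wrist");cv2.imwrite("pics/w3.png",im[:,:,::-1])
W=cloud(d,p);T=o['ee_rot'];P=(W-o['ee_pos'])@T
m=(abs(W[...,2]-.248)<.006)&(abs(P[...,0])<.13)&(abs(P[...,1])<.03)
x=P[m][:,0];y=P[m][:,1]
print(m.sum(),W[m][:,2].mean(),np.percentile(x,[1,99]),np.percentile(y,[2,50,98]),np.degrees(np.arctan(np.polyfit(x,y,1)[0])))
c=np.r_[o['ee_pos']]; print(proj([o['ee_pos']+T@[0,s,.08] for s in(-.0125,.0125)],p))
E
```

```text
clock: 7.78
ee_pos: [0.5176, -0.1751, 0.3164]
ee_rot: [[-0.758, 0.652, 0.002], [0.652, 0.758, 0.0], [-0.001, 0.001, -1.0]]
contact_force: [0.1, -0.4, -1.0]
grip_width: 0.046
[ 0.51757218 -0.17509247  0.31636693] [[-7.583e-01  6.519e-01  1.600e-03]
 [ 6.519e-01  7.583e-01  3.000e-04]
 [-1.000e-03  1.300e-03 -1.000e+00]]
7139 0.24613971390016445 [-0.11264061  0.11329741] [-0.01545294 -0.0032722   0.00878146] -0.5276483413475954
[[242.94366616 198.41768606]
 [271.55664959 198.40306194]]
```

View pics/w3.png

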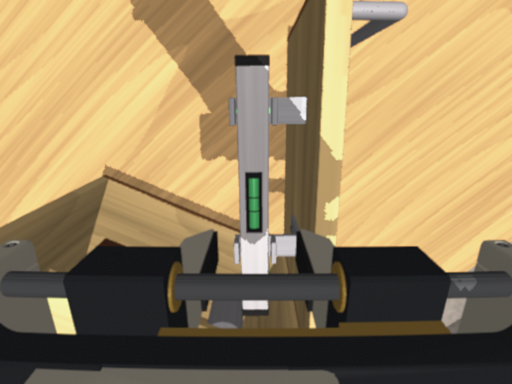

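```bash
python3 -m creep '[[0.45,[-2,-2.5,0],[0,0,0.5]],[0.45,[-2,-2.5,-10],[0,0,0.5]],[0.45,[-2,-2.5,-20],[0,0,0.5]],[0.45,[-2,-2.5,-35],[0,0,0.5]],[0.45,[-2,-2.5,-50],[0,0,0.5]],[0.45,[-2,-2.5,-65],[0,0,0.5]],[0.45,[-2,-2.5,-77],[0,0,0.5]],[0.45,[-2,-2.5,-83],[0,0,0.5]]]'; python3 - <<'E'
from rig import *
from h import *
o=get_obs();print(o['ee_pos'],o['contact_force'])
im,d=grab_frame("wrist");cv2.imwrite("pics/w4.png",im[:,:,::-1])
E
```

```text
clock: 8.5
ee_pos: [0.5141, -0.1777, 0.2315]
ee_rot: [[-0.767, 0.641, -0.002], [0.641, 0.767, 0.001], [0.002, -0.001, -1.0]]
contact_force: [-0.7, 0.4, -0.2]
grip_width: 0.0414
[ 0.51407297 -0.1777098   0.2315369 ] [-0.65519925  0.37449551 -0.23856162]
```

View pics/w4.png

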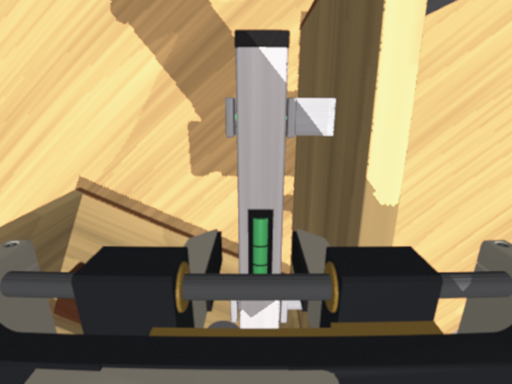

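```bash
python3 -m creep '[[0.3,[0,0,0],[0,0,0]],[0.2,[0,0,0],[0,0,0]],[0,[0,0,0],[0,0,0]],[0,[0,0,0],[0,0,0]],[0,[0,0,0],[0,0,0]],[0,[0,0,0],[0,0,0]],[0,[0,0,0],[0,0,0]],[0,[0,0,0],[0,0,0]]]'
```

```text
clock: 9.22
ee_pos: [0.5155, -0.178, 0.234]
ee_rot: [[-0.768, 0.64, 0.002], [0.64, 0.768, -0.0], [-0.002, 0.001, -1.0]]
contact_force: [0.9, 0.3, 6.0]
grip_width: 0.0243
```

Gripped (24 mm). Lift slowly, straight up.

```bash
python3 -m creep '[[0,[0,0,3],[0,0,0]],[0,[0,0,8],[0,0,0]],[0,[0,0,14],[0,0,0]],[0,[0,0,20],[0,0,0]],[0,[0,0,26],[0,0,0]],[0,[0,0,32],[0,0,0]],[0,[0,0,38],[0,0,0]],[0,[0,0,44],[0,0,0]]]';python3 -m creep '[[0,[0,0,6],[0,0,0]],[0,[0,0,13],[0,0,0]],[0,[0,0,20],[0,0,0]],[0,[0,0,28],[0,0,0]],[0,[0,0,36],[0,0,0]],[0,[0,0,43],[0,0,0]],[0,[0,0,48],[0,0,0]],[0,[0,0,50],[0,0,0]]]'; python3 - <<'E'
from rig import *
from h import *
o=get_obs();print(o['ee_pos'],o['contact_force'],o['wrist_torque'])
for n in("scene","top","wrist"):
    p=camera_params(n);im,d=grab_frame(n);cv2.imwrite(f"pics/{n}5.png",im[:,:,::-1])
    W=cloud(d,p);l=W-o['ee_pos'];P=l@o['ee_rot']
    m=(abs(P[...,0])<.125)&(abs(P[...,1])<.018)&(W[...,2]>.325)&(W[...,2]<.36)&(abs(P[...,0])>.03)
    if m.sum()>20:
        q=P[m];print(n,m.sum(),np.percentile(W[m][:,2],[2,50,98]),'pitch',np.degrees(np.arctan(np.polyfit(q[:,0],q[:,2],1)[0])),np.percentile(q[:,0],[1,99]))
    c=im[:,:,::-1][80:260,60:270]
    if n=="scene":cv2.imwrite("pics/scene5c.png",cv2.resize(c,None,fx=3,fy=3,interpolation=cv2.INTER_CUBIC))
E
```

```text
clock: 9.88
ee_pos: [0.5148, -0.178, 0.2779]
ee_rot: [[-0.768, 0.64, 0.0], [0.64, 0.768, -0.0], [-0.0, 0.0, -1.0]]
contact_force: [-0.8, -0.6, -5.1]
grip_width: 0.0239
clock: 10.55
ee_pos: [0.5152, -0.178, 0.3283]
ee_rot: [[-0.768, 0.64, 0.001], [0.64, 0.768, -0.0], [-0.001, 0.0, -1.0]]
contact_force: [0.8, 0.1, -3.4]
grip_width: 0.0238
[ 0.51521631 -0.17803433  0.32830209] [ 0.77534386  0.10586222 -3.44304626] [ 0.0265059  -0.12751323 -0.07058374]
scene 360 [0.32633115 0.34151366 0.34562913] pitch -0.7611415977305386 [-0.11433341  0.11492507]
top 256 [0.32970582 0.34144928 0.34623102] pitch -0.45485650540831224 [0.03061042 0.11593955]
wrist 9619 [0.33801975 0.33951011 0.34090773] pitch -0.07089012407629888 [-0.05469497  0.11424009]
```

View pics/scene5c.png

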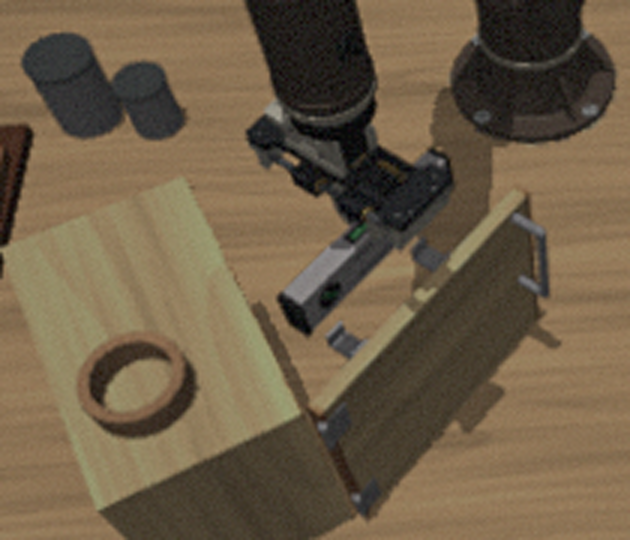

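View pics/wrist5.png

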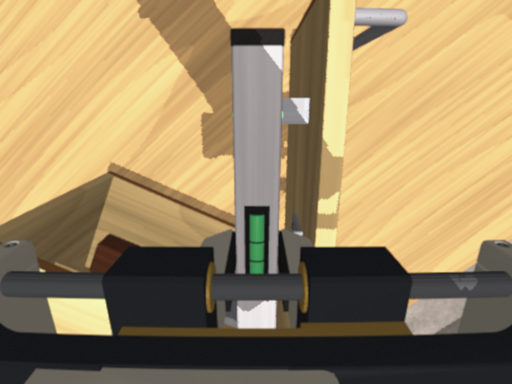

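The level is clear of the brackets and horizontal, with its top at about 0.341 m and its underside at about 0.291 m. The door is still open. Next I hold it still.

```bash

python3 -m creep '[[0,[0,0,0],[0,0,0]],[0,[0,0,0],[0,0,0]],[0,[0,0,0],[0,0,0]],[0,[0,0,0],[0,0,0]],[0,[0,0,0],[0,0,0]],[0,[0,0,0],[0,0,0]],[0,[0,0,0],[0,0,0]],[0,[0,0,0],[0,0,0]]]' | head -2
python3 -m creep '[[0,[0,0,0],[0,0,0]],[0,[0,0,0],[0,0,0]],[0,[0,0,0],[0,0,0]],[0,[0,0,0],[0,0,0]],[0,[0,0,0],[0,0,0]],[0,[0,0,0],[0,0,0]],[0,[0,0,0],[0,0,0]],[0,[0,0,0],[0,0,0]]]' | head -2
python3 -m creep '[[0,[0,0,0],[0,0,0]],[0,[0,0,0],[0,0,0]],[0,[0,0,0],[0,0,0]],[0,[0,0,0],[0,0,0]],[0,[0,0,0],[0,0,0]],[0,[0,0,0],[0,0,0]],[0,[0,0,0],[0,0,0]],[0,[0,0,0],[0,0,0]]]' | head -2
python3 -m creep '[[0,[0,0,0],[0,0,0]],[0,[0,0,0],[0,0,0]],[0,[0,0,0],[0,0,0]],[0,[0,0,0],[0,0,0]],[0,[0,0,0],[0,0,0]],[0,[0,0,0],[0,0,0]],[0,[0,0,0],[0,0,0]],[0,[0,0,0],[0,0,0]]]' | head -2
python3 -m creep '[[0,[0,0,0],[0,0,0]],[0,[0,0,0],[0,0,0]],[0,[0,0,0],[0,0,0]],[0,[0,0,0],[0,0,0]],[0,[0,0,0],[0,0,0]],[0,[0,0,0],[0,0,0]],[0,[0,0,0],[0,0,0]],[0,[0,0,0],[0,0,0]]]' | head -2
python3 -m creep '[[0,[0,0,0],[0,0,0]],[0,[0,0,0],[0,0,0]],[0,[0,0,0],[0,0,0]],[0,[0,0,0],[0,0,0]],[0,[0,0,0],[0,0,0]],[0,[0,0,0],[0,0,0]],[0,[0,0,0],[0,0,0]],[0,[0,0,0],[0,0,0]]]'
python3 - <<'E'
from rig import *
from h import *
o=get_obs();print(abs(o['dq']).max())
p=camera_params("scene");im,d=grab_frame("scene");cv2.imwrite("pics/scene6.png",im[:,:,::-1])
W=cloud(d,p);P=(W-o['ee_pos'])@o['ee_rot']
m=(abs(P[...,0])<.125)&(abs(P[...,1])<.018)&(W[...,2]>.325)&(W[...,2]<.36)&(abs(P[...,0])>.03)
q=P[m];print(m.sum(),np.percentile(W[m][:,2],[2,50,98]),np.degrees(np.arctan(np.polyfit(q[:,0],q[:,2],1)[0])))
C=np.array([.5138,-.1704]);D=np.array([-.760,.649]);N=np.array([-.649,-.760]);l=W[...,:2]-C;a=l@D;b=l@N
m=(abs(W[...,2]-.266)<.005)&(a<.18)&(a>-.16)&(b>-.09)&(b<-.03);print('door',m.sum(),np.median(b[m]),np.degrees(np.arctan(np.polyfit(a[m],b[m],1)[0])))
E
```

```text
clock: 11.37
ee_pos: [0.5149, -0.178, 0.3272]
clock: 12.03
ee_pos: [0.5149, -0.1781, 0.3273]
clock: 12.7
ee_pos: [0.5149, -0.178, 0.3272]
clock: 13.37
ee_pos: [0.5149, -0.178, 0.3272]
clock: 14.03
ee_pos: [0.5148, -0.178, 0.3272]
clock: 14.7
ee_pos: [0.5148, -0.178, 0.3272]
ee_rot: [[-0.768, 0.641, 0.0], [0.641, 0.768, -0.0], [-0.0, 0.0, -1.0]]
contact_force: [1.0, -0.3, -3.4]
grip_width: 0.0237
0.05924211380913609
359 [0.32618206 0.34052176 0.3447206 ] -0.6153110861581549
door 566 -0.056177048312871375 0.5517222247819081
```

View pics/scene6.png

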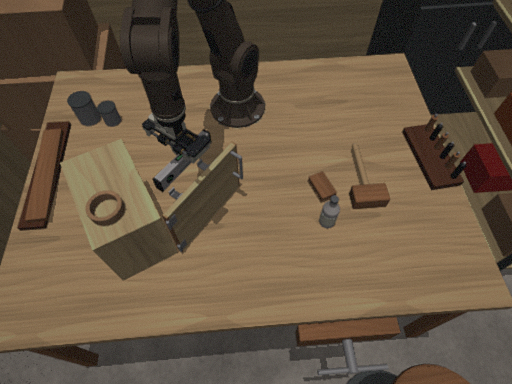

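In the picture the level is held at about (175,172), clear of the open door, and the bystanders sit where they did in the first picture.

```bash
python3 -c "
from rig import *
print(hand_in())"
```

```text
the job is handed in; nothing more can be done
None
```

I opened the cabinet door by its handle to about 1.15 rad, then let go. I gripped the level across its middle and lifted it straight up off its brackets. I held it still for about 4 s and handed the job in at about 14.8 s, still holding it.

What the last checks showed before hand-in:
- **Height:** the level's underside was about 0.29 m above the bench; more than 0.262 m is needed.
- **Level and still:** its tilt along its length was under 1°. The tool moved no more than 0.1 mm during the hold.
- **Grip:** the jaws stood at 23.7 mm on the level (25 mm nominal). The wrist force was about 3.4 N, close to the level's weight.
- **Door and bystanders:** the door had not moved since I let go. The glue bottle, sanding block, mallet and tape roll look unmoved in the pictures, but I did not measure them.

No check failed. My camera measurements of the hinge and level positions differed by about 3–5 mm; the largest force read while swinging the door was about 9 N. Hand-in gives no verdict, so I don't know how the job was judged.

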